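Find a clutch lever's bite point and note its travel

ROBOT

A 7-joint arm with a two-finger parallel gripper is mounted at the origin on the work surface. World frame = base frame: x ahead of the robot, y to its left, z up, the work surface at z = 0. Lengths are in mm, angles in rad, forces in N, time in s.
With the tool pointing down it reaches from about 400 to 875 mm from the base axis. Payload 4.4 kg.
Tool frame: the origin (TCP) lies midway between the tips of the shut fingers; the grasp point (between the pads) lies 19 mm behind it; z points along the fingers, y is the direction in which the jaws open and shut (so a half turn about z gives the same grasp; the last joint's range is limited). The gripper opens to 85 mm and grips with 20 to 120 N. Pads are 22 mm wide; open, the fingers measure 114 mm over their backs; the gripper's body (76 mm by 85 mm) begins 54 mm behind the grasp point. The pads swing forward as they close: fully open they stand 13 mm farther back than shut.
Start: joints at [1.2, 0.628, 0.038, 1.517, -0.027, 0.996, -0.02], TCP at [195.094, -620.045, 231.313] pointing down, gripper open.
Joint ranges: [-3.06, 3.06], [-0.37, 2.12], [-1.25, 1.32], [0.18, 2.47], [-1.1, 4.24], [0.23, 1.98], [-2.94, 2.94]. Speed limits (rad/s): [2.57, 2.57, 3.14, 3.14, 3.14, 3.14, 3.14].

INTERFACE

Orientations are given as a unit quaternion [x, y, z, w].
In Python, from bench import bot gives the robot as it stands.
- The arm moves only by the shell command python3 -m crank 'ROWS' [FORCE]. ROWS is text: rows parted by semicolons, each of 5 numbers parted by spaces: the shift along the tool's x, y, z in mm, then the turn about the tool's z in degrees, then the closure, from 0 (fully open) to 1 (shut). A call has 1 to 20 rows; each row is the pose to reach, as a shift and turn from the pose commanded when the call began, along the tool's axes at that moment; what a row does not reach only later rows make up. A row lasts 1/12 s, in which the tool goes at most 41.7 mm and 7.16 degrees, less where a joint would pass 70% of its speed; a pose out of reach is approached as far as the arm can. A call with a gripper value outside its range is refused whole. The fingers move at their own pace and stop on an object; FORCE is the grip in N (left out, the last holds). Time passes only in rows, so rows that repeat a pose let the fingers close. It gives the time, the measured TCP pose, the force and the opening at its end, in the units of the state.
- bot.get_obs(): the state, without advancing time (a new reading comes with each control period).
- bot.camera(name): name is "scene" or "top" or "wrist"; returns the picture (384x512x3 uint8, red, green, blue); there is no depth.
- bot.calibration(name): a dict with "K" (3x3 intrinsics, pixels), "T" (4x4, takes a point from camera to world coordinates). Camera axes: x right, y down, z forward; pixel columns grow to the right and rows downward; lengths in mm; the calibration is good to about 2 mm. A picture is of the moment at which its call begins: read the wrist's pose just before it. calibration takes no time and is no camera call; for the wrist camera it gives the pose at the moment of the call.
- bot.hand_in(): hands the job in, once; it reports no verdict.
The state is a dict: "time": time; "joint_positions": joint angles; "qvel": joint speeds; "tau": joint torques, N m; "eef_pos": TCP position; "orientation": TCP orientation; "wrist_force": force on the tool from outside, world axes, zero at the start; "torque": the same for the moment, N m; "opening": opening from 0.0 (shut) to 1.0 (fully open).
Only numpy, scipy, OpenCV 4.12 (cv2) and the standard library are available. Lean on these libraries where they do the work, as an engineer would, in place of code of your own. Each camera call takes 0.05 s, during which the arm holds its last target.

TASK

Check where the clutch unit on the bench bites: press its lever down by the round pad until the resistance clearly firms up, with about 12 N, without forcing it, and let it come back up. Its push rod leaves the small tell-tale where the lever's travel ended; note that travel by sliding the knobbed marker along its track until it stands level with the tell-tale, then let go of it. Do not touch the tell-tale by hand, and leave everything else on the bench where it is.

Things in the scene. Friction and masses are not known exactly. Their poses are not given: they have to be found in the camera images.
- unit: Clutch lever unit, bolted down: dark steel base plate 150 (x) by 400 (y) by 18 mm; origin under its centre at bench level, z up. On it a green housing, 70 by 80 mm, top 125 mm above the bench, centred at y = -35 mm; the lever reaches from it towards -y, the scale lies on its +y side.
- scale (a point): Centre of the aluminium scale plate (84 by 174 mm, 65 mm above the bench) with plain 5 mm ticks. Tell-tale and marker slide on it side by side along the unit's y: the tell-tale 24 mm to the unit's +x of the middle, the marker 26 mm to its -x.
- lever_axis (a point): A point in the housing on the lever's hinge, 100 mm above the bench; the hinge runs along the unit's x. Where the clutch bites is hidden in the housing and differs every time.
- lever_angle (a joint): Lever angle, rad: 0 up at rest, grows as it is pressed down, end stop 0.62. Free travel takes 2 to 4 N at the pad and ends between 0.15 and 0.45 rad (24 to 72 mm at the pad); from there the force rises by about 1.5 to 2 N per mm. It has firmed up at 8 N, held 0.3 s; over 25 N harms the clutch. A spring lifts it when let go.
- lever: The lever: a flat steel arm 22 mm wide with a round rubber pad, 46 mm across and 12 mm thick, on its end, 160 mm from the hinge. Origin on the hinge (as point lever_axis); its frame is the unit's at lever angle 0 and turns with the lever. The pad's face is tilted by 0.38 rad at lever angle 0 (outer edge high) and level at 0.38.
- pad_top (a point): Centre of the pad's upper face, where to press straight down; at rest about 178 mm above the bench. As it goes down it also moves outwards (the unit's -y), by up to 20 mm at the end of the stroke.
- telltale_slide (a joint): Position of the tell-tale, m along the unit's +y: 0 as it starts, against the rod; the rod pushes it by 0.13 m per rad of lever, and friction keeps it where the rod leaves it.
- telltale_blade (a point): Centre of the tell-tale block, 6 mm above the scale plate. The marker is level with it when its knob's centre has the same place along the unit's y.
- marker (a joint): Position of the marker, m along the unit's +y, range 0 to 0.13; it has the same value as the tell-tale when the two are level. Starts at 0.09 to 0.12, near the far end of its track; it needs about 2 N to slide and stays where it is left.
- marker_knob (a point): Centre of the marker's knob: a dark steel upright cylinder 16 mm in diameter and 30 mm tall (its top is 38 mm above the scale plate, this point 23 mm above it) on a saddle 24 by 22 by 8 mm. Pinch it from above or push it along y.
- bush: Bystander: steel bush standing on the unit's base plate, 22 mm diameter, 26 mm tall.
- clamp: Bystander: toolmaker's clamp, two dark steel jaws 90 mm long with two screws, 16 mm high, lying on the bench on the robot's side of the unit.
- vblock: Bystander: steel V-block 50 by 45 by 30 mm beyond the unit.
- screwdriver: Bystander: screwdriver 190 mm long, lying beyond the unit.
- spanner: Bystander: spanner 170 mm long, on the left of the bench.
- mug: Bystander: white mug 84 mm across and 95 mm tall, on the left of the bench.
- parallel: Bystander: steel parallel bar 150 by 12 by 25 mm, on the right of the bench.
- telltale: The tell-tale, a small steel block 18 (x) by 7 (y) by 12 mm high with a thin blade pointing from its middle towards the marker's lane. Origin at the centre of its underside, on the scale plate.

How it is judged:
By the outcome, as a careful person would: the job done as asked, in the order asked, and still so for the second after the job is handed in, with the robot touching nothing.
It also fails if it takes over 58 s, if anything falls off the work surface, if the arm or the gripper's body presses on something with over 40 N, if the wrist force passes 120 N, or if a joint passes its speed limit or range.

## Working session

There is one attempt and no reset: what is moved stays moved. The work goes in short steps, Python scripts to look and compute and a shell command to move; the robot and the scene stay as the last step left them, time stands still between calls to the robot, and variables do not carry over. Pictures are saved under pics/ and viewed, and the job is handed in when it is done.

```bash
ls; mkdir -p pics; python3 - <<'E'
from bench import bot
import cv2
o=bot.get_obs()
for k in o: print(k,o[k])
for n in ["scene","top","wrist"]:
    im=bot.camera(n); cv2.imwrite(f"pics/a_{n}.png",im[:,:,::-1]); c=bot.calibration(n); print(n,c["K"],c["T"])
E
```

```text
pics
time 0.0
joint_positions [ 1.2002033   0.62939441  0.03844741  1.51835969 -0.02698286  0.99629432
 -0.01998339]
qvel [-0.00071972 -0.0015023   0.00153106 -0.00066028  0.00075815 -0.00186133
 -0.00163504]
tau [-1.75264654e-05 -5.63405049e+01  1.22589905e+00 -1.93450177e+01
  1.08914659e-02  1.02969847e-02  1.17548834e-05]
eef_pos [ 194.89454025 -619.43923498  230.36056073]
orientation [ 9.88407996e-01  1.51817964e-01 -1.69524032e-04 -9.53822057e-04]
wrist_force [-0.44515671  0.05664239  0.12631145]
torque [ 0.05114293  0.00034399 -0.01832943]
opening 1.002158322664192
scene [[485.80621589   0.         252.58666047]
 [  0.         485.80621589 188.26470334]
 [  0.           0.           1.        ]] [[-3.03391686e-01  5.69795625e-01 -7.63731910e-01  1.56882173e+03]
 [ 9.52719244e-01  1.67331158e-01 -2.53626350e-01  3.28312562e+02]
 [-1.67190398e-02 -8.04570214e-01 -5.93622140e-01  9.32721909e+02]
 [ 0.00000000e+00  0.00000000e+00  0.00000000e+00  1.00000000e+00]]
top [[464.58431536   0.         256.90405072]
 [  0.         464.58431536 191.54052246]
 [  0.           0.           1.        ]] [[-1.43881881e-02 -9.97386669e-01  7.08012204e-02  4.09296259e+02]
 [-9.99797637e-01  1.53462765e-02  1.30067694e-02 -3.09637750e+01]
 [-1.40593135e-02 -7.05997491e-02 -9.97405640e-01  1.65889990e+03]
 [ 0.00000000e+00  0.00000000e+00  0.00000000e+00  1.00000000e+00]]
wrist [[292.49880345   0.         252.97874652]
 [  0.         292.49880345 188.76684885]
 [  0.           0.           1.        ]] [[ 2.99759953e-01 -9.12185796e-01 -2.79394065e-01  2.65208434e+02]
 [-9.54014626e-01 -2.86694312e-01 -8.75355037e-02 -5.97156446e+02]
 [-2.52046239e-04  2.92785663e-01 -9.56178065e-01  3.73765519e+02]
 [ 0.00000000e+00  0.00000000e+00  0.00000000e+00  1.00000000e+00]]
```

View pics/a_scene.png

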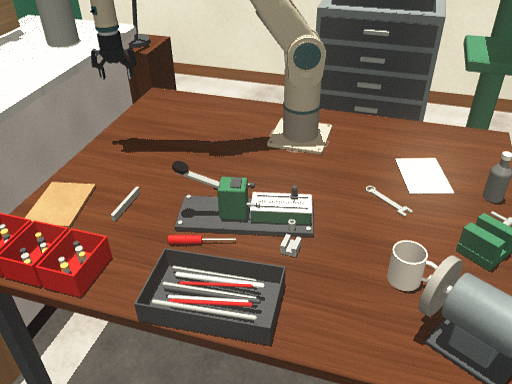

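View pics/a_top.png

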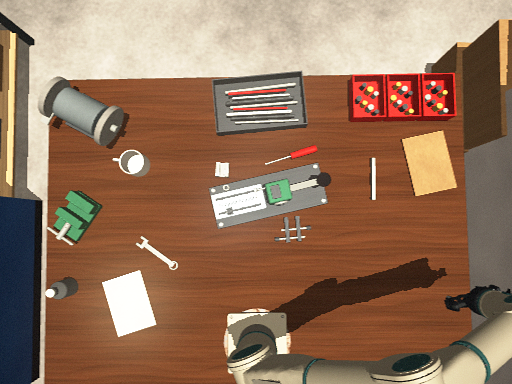

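View pics/a_wrist.png

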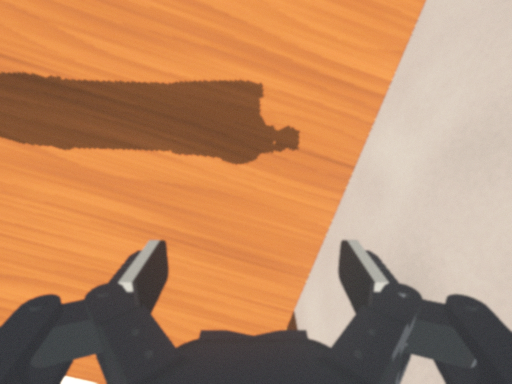

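The top view shows the unit around (268,195), with its pad at (320,180), housing at (278,190) and scale at (240,201). I'll enlarge that area in both fixed views.

```bash
python3 - <<'E'
import cv2
a=cv2.imread("pics/a_top.png")[150:240,195:345]; cv2.imwrite("pics/b_top.png",cv2.resize(a,None,fx=5,fy=5,interpolation=cv2.INTER_CUBIC))
a=cv2.imread("pics/a_scene.png")[150:260,160:330]; cv2.imwrite("pics/b_scene.png",cv2.resize(a,None,fx=4.5,fy=4.5,interpolation=cv2.INTER_CUBIC))
E
```

```text
(no output)
```

View pics/b_top.png

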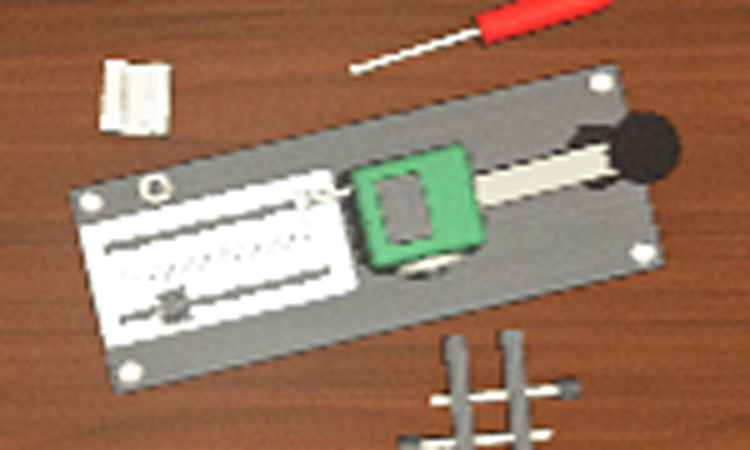

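View pics/b_scene.png

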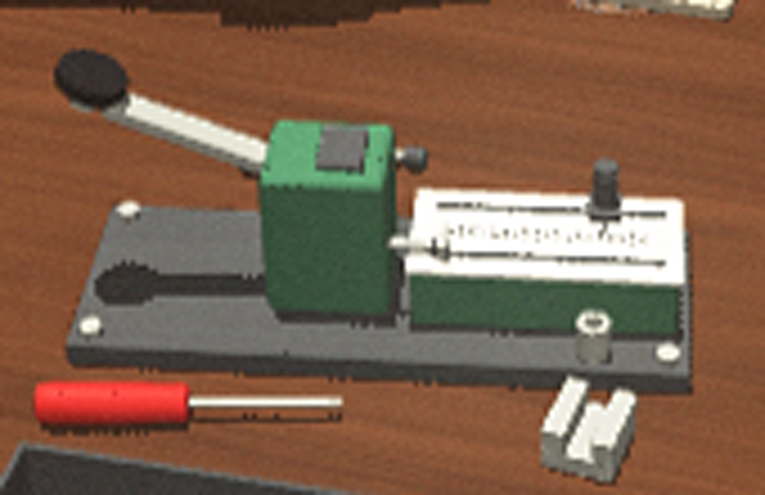

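```bash
cat > h.py <<'E'
import numpy as np
from bench import bot
def ray(n,px,z,c=None):
    c=c or bot.calibration(n); K,T=np.array(c["K"]),np.array(c["T"])
    d=T[:3,:3]@np.linalg.inv(K)@np.array([px[0],px[1],1.]); o=T[:3,3]
    return o+d*(z-o[2])/d[2]
def z_top(x,y): return (195+(x-2)/5,150+(y-2)/5)
def z_sc(x,y): return (160+(x-1.75)/4.5,150+(y-1.75)/4.5)
E
python3 - <<'E'
from h import *
np.set_printoptions(precision=1,suppress=True)
def rep(name,P):
    print(name); 
    for p in P: print(p)
C=[ray("top",z_top(*p),18) for p in [(72,190),(612,66),(663,262),(118,392)]]
rep("plate",C); print(np.mean(C,0))
ang=[np.degrees(np.arctan2(*(a-b)[[1,0]])) for a,b in [(C[0],C[1]),(C[3],C[2])]]; print("y axis dir",ang,[np.linalg.norm(C[i]-C[(i+1)%4]) for i in range(4)])
S=[ray("top",z_top(*p),65) for p in [(78,222),(332,168),(357,289),(104,346)]]
rep("scale",S);print(np.mean(S,0),[np.linalg.norm(S[i]-S[(i+1)%4]) for i in range(4)])
print("pad",ray("top",z_top(645,147),175))
print("pad sc",ray("scene",z_sc(93,77),178))
print("knob top sc",ray("scene",z_sc(606,163),103), "top",ray("top",z_top(176,303),95))
S=[ray("scene",z_sc(*p),65) for p in [(418,190),(684,202),(688,285),(408,275)]]
rep("scale sc",S);print(np.mean(S,0))
S=[ray("scene",z_sc(*p),18) for p in [(110,202),(68,350),(690,378)]]
rep("plate sc",S)
E
```

```text
plate
[542.4 160.2  18. ]
[ 624.8 -224.4   18. ]
[ 485. -257.   18.]
[399.  128.7  18. ]
[512.8 -48.1  18. ]
y axis dir [np.float64(102.08777787509428), np.float64(102.55996721708904)] [np.float64(393.323502137966), np.float64(143.56406415524287), np.float64(395.237823279766), np.float64(146.7987953626488)]
scale
[516.4 150.8  65. ]
[551.  -24.7  65. ]
[467.4 -40.6  65. ]
[430.9 133.5  65. ]
[491.4  54.7  65. ] [np.float64(178.83223289735463), np.float64(85.08898873057325), np.float64(177.9022402471171), np.float64(87.23438748654064)]
pad [ 551.6 -225.7  175. ]
pad sc [ 558.1 -219.1  178. ]
knob top sc [456.1  85.9 103. ] top [458.7  81.6  95. ]
scale sc
[469.6 -37.2  65. ]
[432.9 134.   65. ]
[516.2 154.3  65. ]
[556.4 -16.2  65. ]
[493.8  58.7  65. ]
plate sc
[ 483.8 -258.4   18. ]
[ 635.3 -219.7   18. ]
[548.5 165.2  18. ]
```

Unit found: centre ≈ (513,-47), its yaw ≈ 12.3°, pad ≈ (553,-223,178). All of these agree with the given sizes. I'll move above the pad, close the fingers and turn the tool to line up with the unit.

```bash
python3 -m crank '30 -18 0 0 1;60 -36 0 0 1;92 -54 0 1 1;124 -72 0 2 1;156 -92 0 3 1;190 -112 0 4 1;224 -132 0 5 1;258 -152 0 5 1;292 -172 0 5 1;326 -192 0 5 1;360 -212 0 5 1;394 -232 0 5 1;420 -247 0 5 1;440 -259 0 5 1;455 -268 0 5 1;460 -271 0 5 1;460 -271 0 5 1;460 -271 0 5 1' 40; python3 - <<'E'
from h import *
import cv2
o=bot.get_obs();print(o["time"],o["eef_pos"],o["orientation"],o["wrist_force"])
np.save("c1.npy",bot.calibration("wrist"),allow_pickle=True)
cv2.imwrite("pics/c_w.png",bot.camera("wrist")[:,:,::-1]);cv2.imwrite("pics/c_s.png",bot.camera("scene")[:,:,::-1])
E
```

```text
time: 1.65
eef_pos: [551.6, -224.5, 231.1]
orientation: [0.994, 0.108, -0.001, 0.0]
wrist_force: [-1.4, -0.9, -0.4]
opening: 0.0
1.65 [ 551.64175403 -224.51991996  231.08264523] [ 9.94132271e-01  1.08168932e-01 -6.43381018e-04  3.08394843e-04] [-1.36106777 -0.87253597 -0.42398103]
```

View pics/c_w.png

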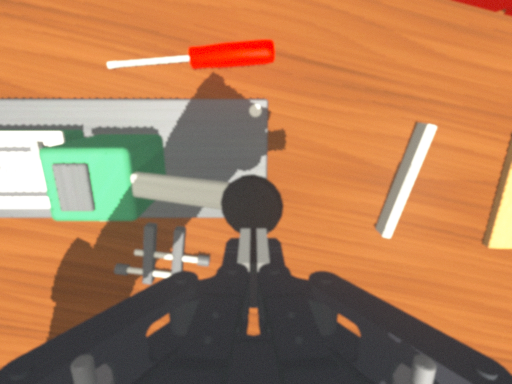

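View pics/c_s.png

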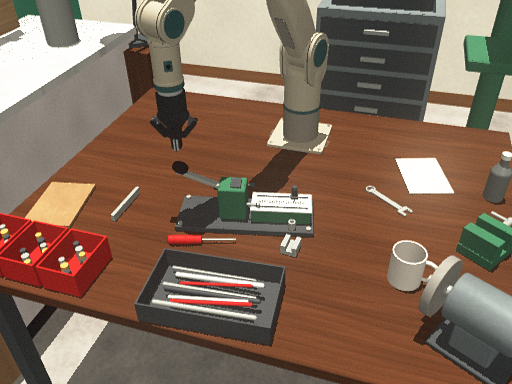

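The wrist picture shows the black pad at (252,203), the shut fingertips at (254,230) and the housing at (90,185). I'll cast the pad ray.

```bash
python3 - <<'E'
from h import *
import cv2
im=cv2.imread("pics/c_w.png"); m=(im.max(2)<45).astype(np.uint8); m[228:]=0
n,l,s,c=cv2.connectedComponentsWithStats(m)
for i in range(1,n):
    if s[i,4]>800: print(s[i],c[i])
cal=bot.calibration("wrist")
for p in [(252,203),(222,203),(282,203)]: print(ray("wrist",p,176,cal))
print(cal["K"]@(np.linalg.inv(cal["T"])@np.r_[bot.get_obs()["eef_pos"],1])[:3]/ (np.linalg.inv(cal["T"])@np.r_[bot.get_obs()["eef_pos"],1])[2])
E
```

```text
[ 553.15868717 -224.1260948   176.        ]
[ 548.57755396 -203.01576071  176.        ]
[ 557.74179798 -245.24554187  176.        ]
[253.47491316 241.49442229   1.        ]
```

```bash
python3 -m crank '1 0 20 0 1;1 0 35 0 1;1 0 43 0 1;1 0 48 0 1;1 1 53 0 1;1 3 57 0 1;1 5 61 0 1;1 7 65 0 1;1 8 68 0 1;1 9 70 0 1;1 9 70 0 1;1 9 70 0 1'
```

```text
time: 2.75
eef_pos: [555.8, -232.1, 161.3]
orientation: [0.994, 0.109, 0.0, 0.0]
wrist_force: [-1.7, -0.5, 2.3]
opening: -0.0
```

```bash
python3 -m crank '0 1 2 0 1;0 2 4 0 1;0 2 6 0 1;0 2 6 0 1'; python3 -m crank '0 1 2 0 1;0 1 4 0 1;0 1 4 0 1'; python3 -m crank '0 1 2 0 1;0 1 4 0 1;0 1 4 0 1'
```

```text
time: 3.08
eef_pos: [556.4, -234.2, 155.1]
orientation: [0.994, 0.109, 0.0, 0.0]
wrist_force: [-0.9, -0.8, 3.7]
opening: -0.001
time: 3.33
eef_pos: [556.6, -235.4, 151.2]
orientation: [0.994, 0.108, 0.001, 0.0]
wrist_force: [0.6, -1.5, 3.2]
opening: 0.004
time: 3.58
eef_pos: [556.9, -236.5, 147.2]
orientation: [0.994, 0.108, 0.001, 0.0]
wrist_force: [1.0, -1.6, 2.8]
opening: -0.003
```

```bash
python3 -m crank '0 1 2 0 1;0 1 4 0 1;0 1 4 0 1'; python3 -m crank '0 1 2 0 1;0 1 4 0 1;0 1 4 0 1'
```

```text
time: 3.83
eef_pos: [556.9, -237.4, 143.1]
orientation: [0.994, 0.108, 0.0, 0.0]
wrist_force: [0.3, -1.8, 2.8]
opening: 0.002
time: 4.08
eef_pos: [557.0, -238.2, 139.0]
orientation: [0.994, 0.108, 0.0, 0.0]
wrist_force: [1.4, -1.8, 3.1]
opening: -0.005
```

```bash
python3 -m crank '0 1 2 0 1;0 1 3 0 1;0 1 3 0 1'
```

```text
time: 4.33
eef_pos: [557.2, -238.8, 136.1]
orientation: [0.994, 0.109, 0.0, -0.0]
wrist_force: [1.6, -1.4, 3.6]
opening: -0.001
```

```bash
python3 -m crank '0 1 2 0 1;0 1 3 0 1;0 1 3 0 1';python3 -m crank '0 0 2 0 1;0 0 3 0 1;0 0 3 0 1'
```

```text
time: 4.58
eef_pos: [557.3, -239.5, 133.0]
orientation: [0.994, 0.109, -0.0, -0.0]
wrist_force: [1.2, 0.2, 3.0]
opening: -0.002
time: 4.83
eef_pos: [557.4, -240.0, 130.2]
orientation: [0.994, 0.109, 0.0, 0.0]
wrist_force: [1.8, -0.3, 2.8]
opening: -0.001
```

```bash
python3 -m crank '0 0 2 0 1;0 0 3 0 1;0 0 3 0 1'
```

```text
time: 5.08
eef_pos: [557.4, -240.4, 127.3]
orientation: [0.994, 0.108, 0.0, 0.0]
wrist_force: [1.7, -1.4, 3.3]
opening: -0.004
```

```bash
python3 -m crank '0 0 2 0 1;0 0 3 0 1;0 0 3 0 1'
```

```text
time: 5.33
eef_pos: [557.4, -240.6, 124.4]
orientation: [0.994, 0.108, 0.0, 0.001]
wrist_force: [1.8, -2.6, 4.0]
opening: -0.0
```

```bash
python3 -m crank '0 0 2 0 1;0 0 2 0 1;0 0 2 0 1'
```

```text
time: 5.58
eef_pos: [557.5, -240.9, 122.8]
orientation: [0.994, 0.108, 0.0, 0.001]
wrist_force: [1.6, -3.3, 5.9]
opening: -0.002
```

```bash
python3 -m crank '0 0 2 0 1;0 0 2 0 1;0 0 2 0 1'
```

```text
time: 5.83
eef_pos: [557.6, -241.1, 121.2]
orientation: [0.994, 0.108, 0.001, 0.001]
wrist_force: [0.2, -3.7, 9.8]
opening: 0.001
```

```bash
python3 -m crank '0 0 2 0 1;0 0 2 0 1;0 0 2 0 1'
```

```text
time: 6.08
eef_pos: [557.6, -241.3, 119.7]
orientation: [0.994, 0.108, 0.001, 0.001]
wrist_force: [0.4, -3.6, 12.2]
opening: 0.003
```

It firms up from about z 124, where the force rises from 4 to 12 N over 5 mm. I'll hold, then lift back along the same path.

```bash
python3 -m crank '0 0 0 0 1;0 0 0 0 1;0 0 0 0 1;0 0 0 0 1;0 0 0 0 1;0 0 0 0 1'; python3 -m crank '0 0 -2 0 1;0 0 -5 0 1;0 0 -10 0 1;0 -1 -15 0 1;0 -2 -20 0 1;0 -4 -26 0 1;0 -6 -32 0 1;0 -9 -38 0 1;0 -12 -44 0 1;0 -16 -50 0 1;0 -18 -56 0 1;0 -18 -64 0 1;0 -18 -76 0 1;0 -18 -96 0 1;0 -18 -120 0 1;0 -18 -135 0 1;0 -18 -140 0 1;0 -18 -140 0 1'
python3 - <<'E'
from h import *
import cv2
t=bot.camera("top")[150:240,195:345,::-1];s=bot.camera("scene")[150:260,160:330,::-1]
cv2.imwrite("pics/d_t.png",cv2.resize(t,None,fx=5,fy=5,interpolation=cv2.INTER_CUBIC));cv2.imwrite("pics/d_s.png",cv2.resize(s,None,fx=4.5,fy=4.5,interpolation=cv2.INTER_CUBIC))
E
```

```text
time: 6.58
eef_pos: [557.6, -241.2, 119.7]
orientation: [0.994, 0.108, 0.001, 0.001]
wrist_force: [0.5, -2.6, 12.5]
opening: 0.001
time: 8.08
eef_pos: [553.8, -222.3, 259.5]
orientation: [0.994, 0.109, 0.001, 0.0]
wrist_force: [0.7, 0.8, -0.2]
opening: 0.0
```

View pics/d_t.png

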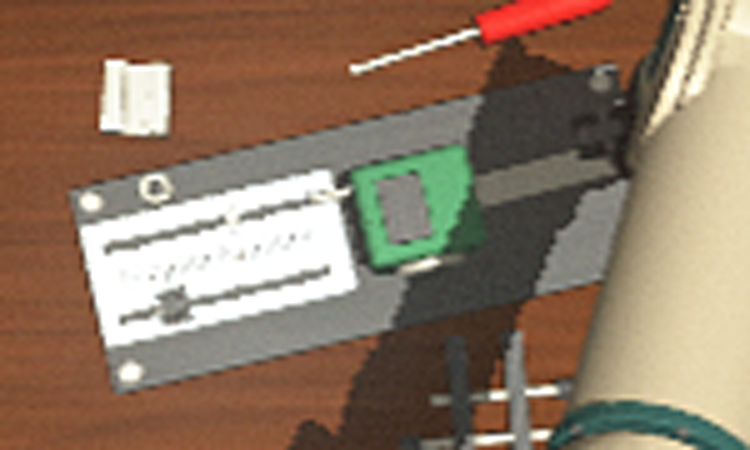

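View pics/d_s.png

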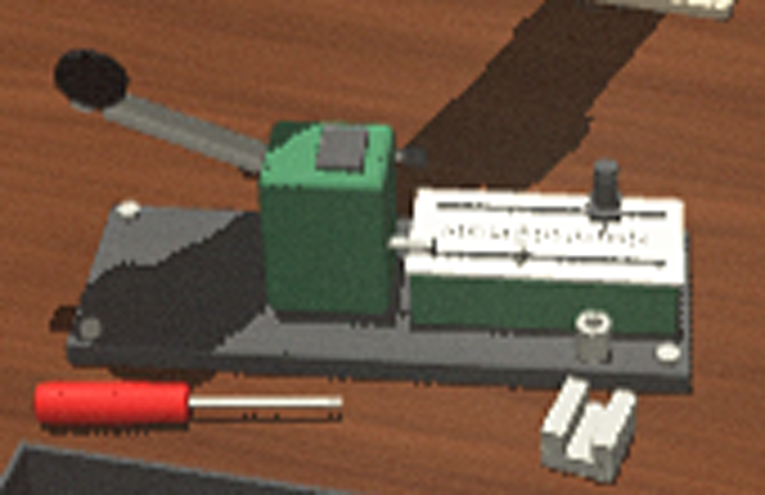

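The lever is back up in the scene view. The tell-tale now sits at about (234,216) in the zoomed top view and (521,257) in the zoomed scene view. I'll compute unit coordinates.

```bash
cat >> h.py <<'E'
yaw=np.radians(12.3); X=np.array([np.cos(yaw),np.sin(yaw),0]); Y=np.array([-np.sin(yaw),np.cos(yaw),0]); O=np.array([513.3,-47.,0])
def U(p): return np.array([(p-O)@X,(p-O)@Y,p[2]])
E
python3 - <<'E'
from h import *
np.set_printoptions(precision=1,suppress=True)
print("tt",U(ray("top",z_top(234,216),73)),U(ray("scene",z_sc(521,257),73)))
print("knob",U(ray("top",z_top(176,303),88)),U(ray("scene",z_sc(606,163),103)))
print("scalec",U(np.array([492.5,56.5,65])),"pad",U(np.array([553,-224,178])))
o=bot.get_obs();p=o["eef_pos"];print(p,U(p),o["joint_positions"])
tgt=O+0*X+70*Y; d=tgt-p
from scipy.spatial.transform import Rotation as R
print(tgt,R.from_quat(o["orientation"]).inv().apply(np.r_[d[:2],180-p[2]]))
E
```

```text
tt [24.1 86.7 73. ] [35.4 91.2 73. ]
knob [-25.6 137.7  88. ] [-27.6 142.  103. ]
scalec [  1.7 105.6  65. ] pad [   1.1 -181.4  178. ]
[ 552.7 -221.9  257.4] [   1.2 -179.2  257.4] [ 0.3  0.5  0.1  1.6 -0.   1.  -1. ]
[498.4  21.4   0. ] [  -0.3 -249.2   77.7]
```

```bash
python3 -m crank '0 -15 0 -7 1;0 -35 0 -14 1;0 -55 0 -21 1;0 -78 0 -28 1;0 -100 0 -35 1;0 -122 0 -42 1;0 -145 0 -49 1;0 -168 0 -56 1;0 -190 15 -63 0.6;0 -210 30 -70 0.6;0 -228 45 -77 0.6;0 -240 60 -84 0.6;0 -249 72 -90 0.6;0 -249 78 -90 0.6;0 -249 78 -90 0.6;0 -249 78 -90 0.6'; python3 - <<'E'
from h import *
import cv2
o=bot.get_obs();print(U(o["eef_pos"]),o["orientation"],o["joint_positions"])
np.savez("e.npz",**bot.calibration("wrist"))
cv2.imwrite("pics/e_w.png",bot.camera("wrist")[:,:,::-1])
E
```

```text
time: 9.52
eef_pos: [499.3, 19.9, 179.7]
orientation: [0.628, 0.779, -0.001, -0.0]
wrist_force: [1.5, -1.1, 0.5]
opening: 0.404
[  0.57522582  68.38367242 179.73445209] [ 6.27526738e-01  7.78594559e-01 -6.92732436e-04 -4.75054192e-04] [ 0.15756801  0.50955218 -0.36480097  1.97721436  0.27271052  0.70349226
 -0.16059895]
```

View pics/e_w.png

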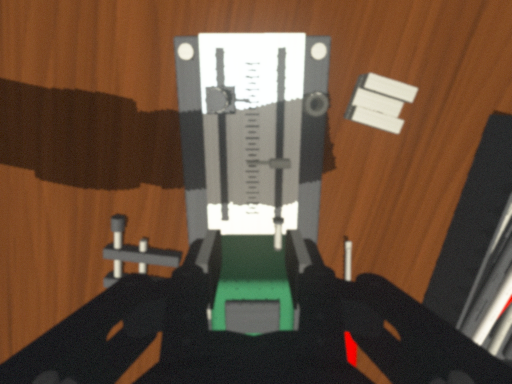

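The wrist view shows the tell-tale block at (280,163) with its blade reaching to (250,163), and the marker saddle at (221,100) with a pointer at (245,100). I'll zoom in.

```bash
python3 - <<'E'
import cv2
a=cv2.imread("pics/e_w.png")[25:245,165:345]; a=cv2.convertScaleAbs(a,alpha=1.5)
a=cv2.imread("pics/e_w.png")[80:180,190:310]
cv2.imwrite("pics/e_z.png",cv2.resize(a,None,fx=6,fy=6,interpolation=cv2.INTER_CUBIC))
E
```

```text
(no output)
```

View pics/e_z.png

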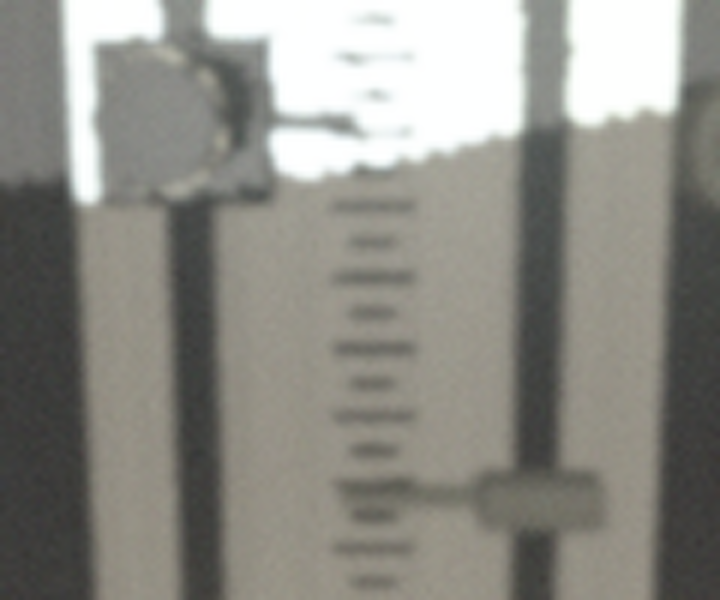

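```bash
python3 - <<'E'
from h import *
np.set_printoptions(precision=1,suppress=True)
c=dict(np.load("e.npz"))
f=lambda x,y:(190+(x-2.5)/6,80+(y-2.5)/6)
a=U(ray("w",f(310,121.5),71,c));b=U(ray("w",f(440,493),71,c));s=U(ray("w",f(184,120),73,c));t=U(ray("w",f(540,500),77,c)); k=U(ray("w",f(160,118),103,c))
print("ptr",a,"blade",b,"saddle",s,"ttblock",t,"knobtop",k,a-b,s-t)
ticks=[U(ray("w",f(372,y),65,c))[1] for y in (57,97,132,206,277,348,415,487,548)]; print(np.array(ticks))
L=[U(ray("w",f(x,y),65,c)) for x,y in ((196,210),(204,590),(545,130),(532,590))]; print(L)
E
```

```text
ptr [-10.2 142.7  71. ] blade [ 8.2 90.8 71. ] saddle [-27.2 142.9  73. ] ttblock [22.2 91.  77. ] knobtop [-26.8 143.2 103. ] [-18.3  51.9   0. ] [-49.5  51.9  -4. ]
[151.3 146.  141.3 131.2 121.2 111.1 101.3  90.5  81.1]
[array([-26.8, 130.6,  65. ]), array([-27.4,  74.6,  65. ]), array([ 22.7, 141.5,  65. ]), array([22.5, 74.5, 65. ])]
```

```bash
python3 -m crank '25 -9 0 0 0.6;50 -18 0 0 0.6;68 -25 0 0 0.6;74 -27.5 0 0 0.6;74.5 -27.5 10 0 0.6;74.5 -27.5 30 0 0.6;74.5 -27.5 50 0 0.6;74.5 -27.5 60 0 0.6;74.5 -27.5 65 0 0.6;74.5 -27.5 65 0 0.6'; python3 - <<'E'
from h import *
import cv2
o=bot.get_obs();print(U(o["eef_pos"]),o["wrist_force"])
cv2.imwrite("pics/f_w.png",bot.camera("wrist")[:,:,::-1])
E
```

```text
time: 10.4
eef_pos: [456.9, 86.6, 114.8]
orientation: [0.627, 0.779, -0.001, 0.0]
wrist_force: [0.2, 0.7, 0.5]
opening: 0.4
[-26.61319011 142.5773427  114.80469092] [0.2482501  0.65855622 0.51267614]
```

View pics/f_w.png

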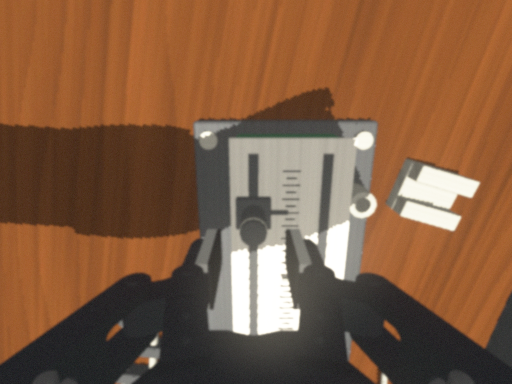

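The knob (top at (253,232)) is centred between the open fingers. I'll lower and pinch gently.

```bash
python3 -m crank '0 0 12 0 0.6;0 0 24 0 0.6;0 0 31 0 0.6;0 0 31 0 0.6;0 0 31 0 0.75;0 0 31 0 1;0 0 31 0 1;0 0 31 0 1;0 0 31 0 1;0 0 31 0 1' 25; python3 - <<'E'
from h import *
o=bot.get_obs();print(U(o["eef_pos"]),o["wrist_force"],o["opening"])
E
```

```text
time: 11.28
eef_pos: [456.8, 87.6, 85.0]
orientation: [0.626, 0.78, 0.0, 0.0]
wrist_force: [-1.3, -0.8, 6.3]
opening: 0.174
[-26.55228571 143.5005022   84.97597725] [-1.2572766  -0.8489007   6.33805767] 0.17425606933784257
```

```bash
python3 -m crank '-3 0 -1 0 1;-8 0 -1 0 1;-14 0 -1 0 1;-20 0 -1 0 1;-26 0 -1 0 1;-32 0 -1 0 1;-37 0 -1 0 1;-42 0 -1 0 1;-46 0 -1 0 1;-49 0 -1 0 1;-50 0 -1 0 1;-50 0 -1 0 1;-50 0 -1 0 1'; python3 - <<'E'
from h import *
import cv2
o=bot.get_obs();print(U(o["eef_pos"]),o["wrist_force"],o["opening"])
np.savez("g.npz",**bot.calibration("wrist"))
im=bot.camera("wrist")[:,:,::-1];cv2.imwrite("pics/g_w.png",im)
cv2.imwrite("pics/g_z.png",cv2.resize(im[170:270,200:350],None,fx=5,fy=5,interpolation=cv2.INTER_CUBIC))
E
```

```text
time: 12.37
eef_pos: [467.6, 38.2, 85.2]
orientation: [0.626, 0.78, -0.0, 0.0]
wrist_force: [1.6, 0.2, -11.4]
opening: 0.171
[-26.52549446  92.97541233  85.21330434] [  1.61500918   0.24333246 -11.41168119] 0.17112386031188187
```

View pics/g_w.png

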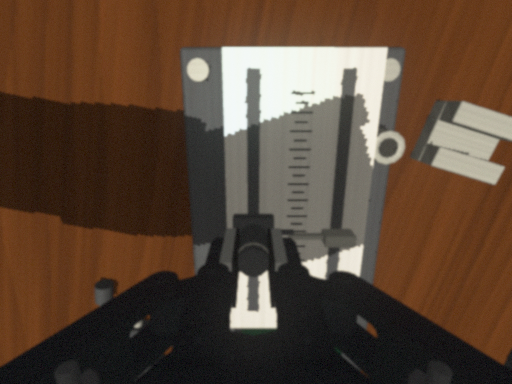

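View pics/g_z.png

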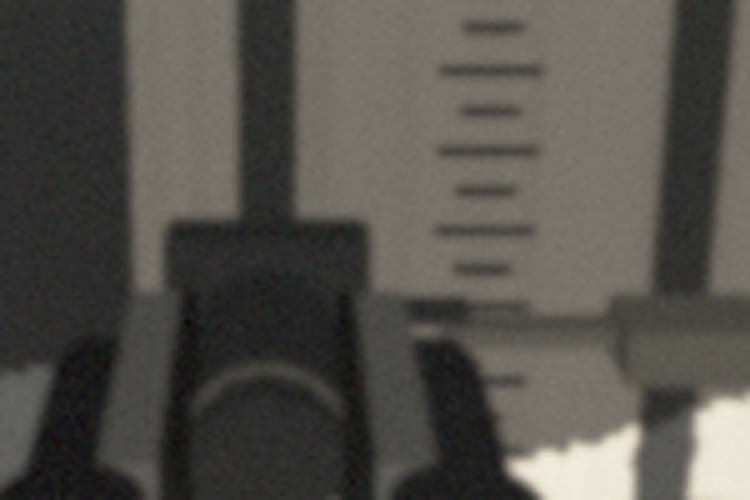

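The marker's pointer still stands about 1.5 mm beyond the blade, which agrees with the remaining 51.9 − 50.5. I'll ease off the vertical load, finish the slide, let go and check from above.

```bash
python3 -m crank '-0.5 0 0.7 0 1;-1 0 0.7 0 1;-1.5 0 0.7 0 1;-1.5 0 0.7 0 1;-1.5 0 0.7 0 1;-1.5 0 0.7 0 1'; python3 - <<'E'
from h import *
import cv2
o=bot.get_obs();print(U(o["eef_pos"]),o["wrist_force"],o["opening"])
im=bot.camera("wrist")[:,:,::-1]
cv2.imwrite("pics/h_z.png",cv2.resize(im[170:270,200:350],None,fx=5,fy=5,interpolation=cv2.INTER_CUBIC))
E
```

```text
time: 12.92
eef_pos: [467.8, 37.6, 85.0]
orientation: [0.626, 0.78, 0.0, 0.0]
wrist_force: [-1.9, 2.0, 4.0]
opening: 0.174
[-26.46795448  92.38677462  85.00438131] [-1.91478829  2.03267402  3.95020867] 0.17360183698499176
```

View pics/h_z.png

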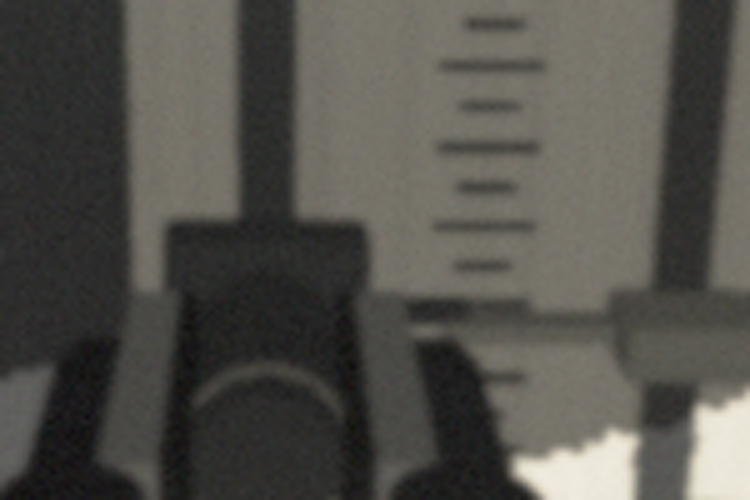

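```bash
python3 -m crank '-0.5 0 0 0 1;-1.0 0 0 0 1;-1.0 0 0 0 1;-1.0 0 0 0 1;-1.0 0 0 0 1'; python3 - <<'E'
from h import *
o=bot.get_obs();print(U(o["eef_pos"]),o["wrist_force"],o["opening"])
E
python3 -m crank '0 0 0 0 0.9;0 0 0 0 0.8;0 0 0 0 0.7;0 0 0 0 0.6;0 0 0 0 0.6;0 0 0 0 0.6;0 0 -5 0 0.6;0 0 -15 0 0.6;-8 5 -40 0 0.6;-16 14 -70 0 0.6;-24 20 -95 0 0.6;-24 26 -95 0 0.6;-24 26 -95 0 0.6;-24 26 -95 0 0.6'
python3 - <<'E'
from h import *
import cv2
o=bot.get_obs();print(U(o["eef_pos"]),o["wrist_force"],o["opening"])
np.savez("i.npz",**bot.calibration("wrist"))
im=bot.camera("wrist")[:,:,::-1];cv2.imwrite("pics/i_w.png",im)
E
```

```text
time: 13.38
eef_pos: [468.1, 36.3, 85.0]
orientation: [0.626, 0.78, 0.0, 0.0]
wrist_force: [-2.4, 1.1, 5.8]
opening: 0.173
[-26.43068196  91.03668749  84.99776471] [-2.42712755  1.07724519  5.77092903] 0.1733159544085021
time: 14.55
eef_pos: [498.0, 18.5, 179.3]
orientation: [0.626, 0.78, -0.0, -0.0]
wrist_force: [-1.2, 0.3, -0.2]
opening: 0.404
[ -0.99317047  67.25672836 179.33993786] [-1.23873793  0.25070847 -0.21110678] 0.40377543704655694
```

View pics/i_w.png

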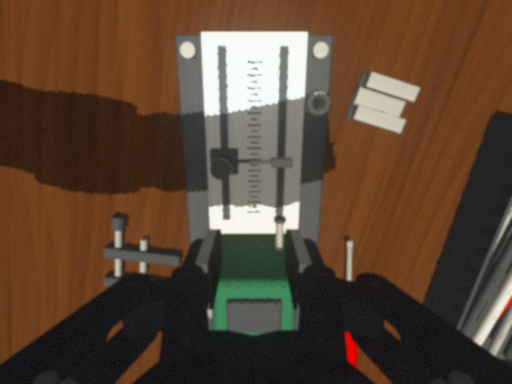

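```bash
python3 - <<'E'
import cv2
a=cv2.imread("pics/i_w.png")[130:190,195:305]
cv2.imwrite("pics/i_z.png",cv2.resize(cv2.convertScaleAbs(a,alpha=1.4),None,fx=7,fy=7,interpolation=cv2.INTER_CUBIC))
E
```

```text
(no output)
```

View pics/i_z.png

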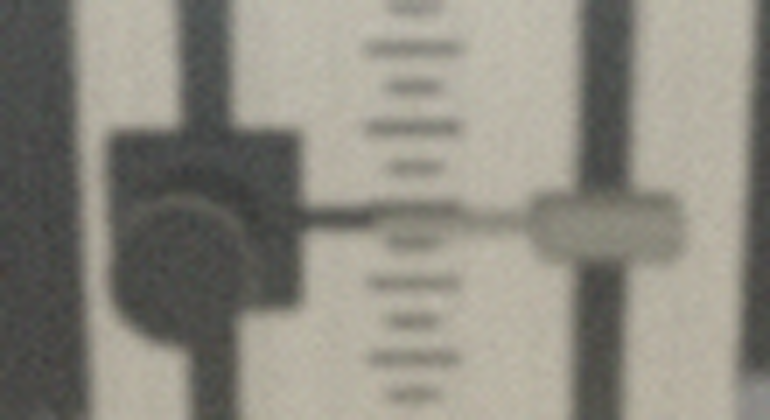

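```bash
python3 - <<'E'
from h import *
np.set_printoptions(precision=2,suppress=True)
c=dict(np.load("i.npz"))
f=lambda x,y:(195+(x-3)/7,130+(y-3)/7)
g=lambda x,y,z:U(ray("w",f(x,y),z,c))[1]
print("saddle",g(205,308,73)+11,g(205,130,65)-11)
print("block",g(607,265,77)+3.5,g(607,190,65)-3.5)
for z in(67,69,71): print("ptr",g(335,216,z),"blade",g(500,220,z))
print("knob top near edge",g(180,347,103)+8,g(180,196,103)-8)
print("tick tilt",g(370,282,65)-g(458,282,65))
E
```

```text
saddle 90.56492365735211 89.68304470179588
block 89.63165534428042 89.65190453117114
ptr 90.10944479764859 blade 89.64821446178867
ptr 90.51780247882922 blade 90.0601826788124
ptr 90.92616016000986 blade 90.47215089583614
knob top near edge 90.63924647863792 91.62276072940442
tick tilt -0.029772714625835306
```

The remaining level error is about 0.5 mm by image, and travel says about 0.5 mm the other way, so I'm leaving it. One last look from the fixed cameras after rising clear.

```bash
python3 -m crank '0 0 -25 0 0.6;0 0 -60 0 0.6;0 0 -90 0 0.6;0 0 -100 0 0.6;0 0 -100 0 0.6;0 0 -100 0 0.6'; python3 - <<'E'
from h import *
import cv2
s=bot.camera("scene")[:,:,::-1]
cv2.imwrite("pics/j_s.png",cv2.resize(s[150:260,160:330],None,fx=4.5,fy=4.5,interpolation=cv2.INTER_CUBIC))
E
```

```text
time: 15.1
eef_pos: [497.6, 18.5, 278.5]
orientation: [0.626, 0.78, -0.001, -0.001]
wrist_force: [0.1, 0.7, -0.2]
opening: 0.403
```

View pics/j_s.png

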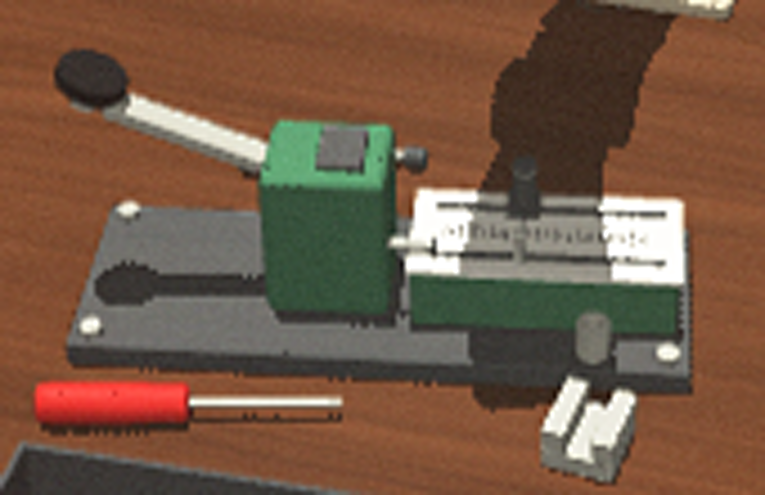

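The lever is up at (92,77), the knob at (524,183) stands level with the tell-tale at (521,250), and the bush, V-block and screwdriver have not moved. Handing in.

```bash
python3 -c "
from bench import bot
print(bot.hand_in())"
```

```text
the job is handed in; nothing more can be done
None
```

I pressed the clutch lever by its pad until it firmed up, and the marker now stands level with the tell-tale to within about 0.5 mm. The job is handed in at about 15 s of the 58 s allowed.

- **Press:** Free travel took about 3 to 4 N. It ended with the tool about 54 mm below where it should first touch the pad. The force then rose to 12.2–12.5 N, which I held for 0.5 s before letting the lever come back up.
- **Marker:** I pinched the marker's knob, slid it about 52 mm towards the tell-tale and let go. The arm then moved well clear, and nothing touched the tell-tale except its own push rod.
- **Last checks:**
  - The scene camera shows the lever back up, and the bush, V-block and screwdriver where they were. I did not re-check the mug, spanner, parallel bar and clamp in a fresh top view, but the arm did not go near them low down.
  - The level checks disagree slightly. Most of the close-up picture points put the marker about 0.5 mm beyond the tell-tale (two knob and saddle edges read 1 to 2 mm). The arm's measured travel puts it about 0.5 mm short of that, on the other side. I left it there.

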